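Load a specimen carrier under a sprung hold-down flap

ROBOT

A 6-joint arm with a two-finger parallel gripper is mounted at the origin on the work surface. World frame = base frame: x ahead of the robot, y to its left, z up, the work surface at z = 0. Lengths are in m, angles in rad, forces in N, time in s.
With the tool pointing down it reaches from about 0.2 to 0.875 m from the base axis. Payload 3.4 kg.
Tool frame: the origin (TCP) lies between the finger pads; the fingertips stand 25 mm ahead of it and the grasp point (between the pads) lies 6 mm ahead of it (r.nose_length is the z of the fingertips in the tool frame, in m); z points along the fingers, x is the direction in which the jaws open and shut, and the axes are right-handed (so a half turn about z gives the same grasp; the last joint's range is limited). The gripper opens to 94 mm and grips with 3 to 60 N. Pads are 16 mm wide; open, the fingers measure 119 mm over their backs; the gripper's body (75 mm by 177 mm) begins 78 mm behind the grasp point.
Start: joints at [1.016, 0.276, 1.505, -0, 1.361, -0.121], TCP at [0.242, 0.522, 0.23] pointing down, gripper open.
Joint ranges: [-2.89, 2.89], [-0.75, 2.08], [0.22, 2.7], [-1.18, 4.32], [0.11, 2.71], [-2.7, 2.7]. Speed limits (rad/s): [2.57, 2.57, 3.14, 3.14, 3.14, 3.14].

INTERFACE

Orientations are given as a unit quaternion [w, x, y, z].
In Python, from plant import r, gripper_to, inverse_kinematics, vision, models, telemetry gives the robot as it stands. Calls block until the motion is done:
- r.move_to(position, orientation): joint-space move of the TCP to a pose.
- r.move_l(position, rot=None, vel=0.15, guard=None): straight line of the TCP; rot=None keeps the orientation; vel is the mean speed in m/s. With guard (N) it stops when the force on the tool has changed by that much, and returns True; else False.
- r.movej(angles): joint-space move.
- gripper_to(opening, f_grip=None): finger opening in m; f_grip is the grip in N (None keeps the last); returns when the fingers have stopped.
- r.hold(seconds).
- inverse_kinematics(position, orientation): joint angles nearest the present ones, or None.
- vision.snapshot(name): name is "side" or "top" or "wrist"; returns the picture (420x560x3 uint8, red, green, blue); there is no depth.
- vision.get_calibration(name): a dict with "fx", "fy", "cx", "cy" (pixels), "position" and "orientation" of the camera in the world. Camera axes: x right, y down, z forward; pixel columns grow to the right and rows downward; lengths in m; the calibration is good to about 2 mm. A picture is of the moment at which its call begins: read the wrist's pose just before it. get_calibration takes no time and is no camera call; for the wrist camera it gives the pose at the moment of the call.
A pose or a line that the arm cannot do raises r.PlanningError and nothing moves.
- r.sign_off(): hands the job in, once; it reports no verdict.
Trained networks look in the newest picture that a camera, given by its name, has taken for a name from the list of things; names that differ only in an ending like _2 or _b are one class to them, and where a whole thing is asked for, a point or a joint stands for the part that bears it (a point fixed in the world has none). Each returns a list of dicts, best first, with "score" (0 to 1); they miss things now and then, are a little off and sometimes report something else, mostly with a low value. They report only what shows in the picture. A call takes as long as a camera call. They do not tell look-alikes from the thing itself.
- models.boxes_of(thing, camera): "at" ([x, y, z] in m, in world coordinates, good to about 4 mm: the middle of the surface that is visible of it).
- models.regions_of(thing, camera): "pixels" (420x560 bool, what is visible of it).
- models.mark_of(thing, camera): "at" ([x, y, z] in m, in world coordinates, good to about 4 mm: a listed point, or the origin of a listed thing).
Readings, each from a call of its own:
- telemetry.current_t(): time.
- telemetry.current_joints(): joint angles.
- telemetry.current_dq(): joint speeds.
- telemetry.current_joint_efforts(): joint torques, N m.
- telemetry.current_ee_pos(): TCP position.
- telemetry.current_tool_rot(): TCP orientation.
- telemetry.current_wrist_force(): force on the tool from outside, world axes, zero at the start.
- telemetry.current_torque(): the same for the moment, N m.
- telemetry.current_opening(): finger opening in m.
Only numpy, scipy, OpenCV 4.12 (cv2) and the standard library are available. Lean on these libraries where they do the work, as an engineer would, in place of code of your own. Each camera call takes 0.05 s, during which the arm holds its last target.

TASK

Load the blue specimen carrier into the inspection station without gripping or lifting it: press the yellow bar down with one fingertip so that the orange spring flap swings up, and while that finger keeps the flap open, push the carrier along its channel with the other finger until it is fully home against the end stop. Then take the hand away so that the flap closes down onto the carrier, and leave everything else as it stands.

Things in the scene. Friction and masses are not known exactly. Their poses are not given: they have to be found in the camera images.
- station: Fixed black loading station. Origin at table height on the channel's centre line; x = push direction, y left, z up. Deck top z 12, x -170 to 100, y -50 to 120 mm. Channel 52 mm wide (y -26 to 26) between aluminium rails 8 mm thick, tops at z 22, x -170 to 85. Low shelf with small parts at y 52 to 115.
- stop_face (a point): Foot of the end stop's near face, at the far end of the channel: station x 75, y 0, z 12 mm. The aluminium stop is 16 mm high.
- hinge (a point): Middle of the flap's hinge line, which runs along station x: station x 40, y -40, z 39 mm. Two lugs carry it (x -3 to 5 and 75 to 83, y -47 to -33, top z 46).
- carrier: Loose blue block with a glass slide on top, 80 x 48 x 24 mm (x, y, z), about 0.15 kg; origin at the centre of its underside, x along its length. It starts on the deck in the channel, short of the flap, its x along station x. Fully home, its front face touches the end stop, its origin is at station x 35 and its rear face at x -5, still outside the flap.
- flap_hinge (a joint): Angle of the spring flap, rad. 0: closed and empty, its plate dips 0.25 rad below level and blocks the channel. 0.25: plate level, as when lying on the carrier. Above about 0.3 the carrier passes freely under it. 0.7: hard stop, fully open. A spring always drives it towards 0; holding it open takes 3 to 6 N on the bar.
- flap: The flap with its bar; origin on the hinge line at station x 0 (y -40, z 39), turned with the hinge. Its orange plate, 60 x 54 x 6 mm, covers station x 10 to 70 and reaches 4 to 58 mm from the hinge line over the channel.
- press_bar (a point): Middle of the flap's yellow flat press bar (flap_c1 in the rules): 190 x 20 x 8 mm, along station x -165 to 25 beside the open part of the channel. Flap closed: centre at station y -76, z 40, outer edge tilted 0.35 rad up; at flap 0.6: y -70, z 19 mm, outer edge 0.25 rad down. Its top is 4 mm above. Pressing it down anywhere raises the flap; a finger may slide along it.
- lens_tube: Dark metal tube 25 mm across, 42 mm high, standing on the station's shelf; origin at its foot. Bystander.
- filter_puck: Brass disc 25 mm across, 22 mm high, on the station's shelf; origin at its foot. Bystander.
- spare_carrier: Grey block like the carrier, 80 x 48 x 24 mm, lying on the table; origin at the centre of its underside. Not to be used. Bystander.
- sample_jar: Amber jar 48 mm across, 55 mm high, on the table; origin at its foot. Bystander.
- hex_driver: Red-handled screwdriver lying on the table. Bystander.
- post: Steel post 70 mm high on a round foot 44 mm across, on the table; origin at its foot. Bystander.
- screw_cup: Small white bowl 60 mm across, 35 mm high, on the table; origin at its foot. Bystander.
Things that resemble listed ones, but are neither listed nor needed, are in the scene too. Of the things like the carrier, leave any that is purple or turquoise; of the rest the larger one is meant.

How it is judged:
By the outcome, as a careful person would: the job done as asked, in the order asked, and still so for the second after the job is handed in, with the robot touching nothing.
It also fails if it takes over 45 s, if anything falls off the work surface, if the arm or the gripper's body presses on something with over 40 N, if the wrist force passes 120 N, or if a joint passes its speed limit or range.

## Working session

There is one attempt and no reset: what is moved stays moved. The work goes in short steps, each a Python script; the robot and the scene stay as the last script left them, time stands still between calls to the robot, and variables do not carry over. Pictures are saved under pics/ and viewed, and the job is handed in when it is done.

```bash
mkdir -p pics; ls; python3 - <<'E'
from plant import r, gripper_to, inverse_kinematics, vision, models, telemetry
import cv2
for n in ("side","top","wrist"):
    im=vision.snapshot(n); cv2.imwrite(f"pics/{n}0.png",im[:,:,::-1])
    c=vision.get_calibration(n); print(n,c)
    for t in ("carrier","station","stop_face","hinge","press_bar","flap"):
        try: print(t,[( [round(float(v),4) for v in d["at"]],round(d["score"],2)) for d in models.mark_of(t,n)])
        except Exception as e: print(t,e)
print(telemetry.current_t(), telemetry.current_tool_rot(), r.nose_length)
E
```

```text
pics
side {'fx': 407.7976583619254, 'fy': 407.7976583619254, 'cx': 282.72003888120213, 'cy': 208.41896621452062, 'position': array([-0.03951783, -0.59311506,  0.76729149]), 'orientation': array([-0.37853394,  0.85419021, -0.32603399,  0.14412833])}
carrier [([0.5243, 0.0855, 0.0081], 0.91), ([0.3019, 0.188, 0.0007], 0.77), ([0.3763, -0.0383, 0.0006], 0.69), ([0.4636, -0.0825, -0.0048], 0.6)]
station [([0.5978, 0.0972, -0.0031], 0.86)]
stop_face [([0.6741, 0.1093, 0.0106], 0.78), ([0.55, -0.369, 0.0027], 0.51)]
hinge [([0.6453, 0.068, 0.0409], 0.67)]
press_bar [([0.5448, 0.0072, 0.0425], 0.79)]
flap [([0.6055, 0.0589, 0.0372], 0.84)]
top {'fx': 521.9450078397844, 'fy': 521.9450078397844, 'cx': 281.43190893749636, 'cy': 207.31962178578544, 'position': array([ 0.34309479, -0.00351937,  1.44683101]), 'orientation': array([ 0.04684502, -0.70477625,  0.70683853, -0.03840944])}
carrier [([0.4676, -0.0885, 0.0007], 0.84), ([0.2997, 0.1889, -0.0024], 0.69), ([0.5231, 0.0902, 0.0129], 0.66), ([0.3682, -0.0383, -0.0007], 0.51)]
station [([0.6002, 0.0967, -0.0007], 0.79)]
stop_face [([0.6729, 0.1086, 0.0132], 0.9)]
hinge [([0.6447, 0.0673, 0.0414], 0.67)]
press_bar [([0.5414, 0.0109, 0.0419], 0.6)]
flap [([0.6057, 0.0612, 0.0374], 0.55)]
wrist {'fx': 296.17104793584514, 'fy': 296.17104793584514, 'cx': 280.8743179876999, 'cy': 213.00477410304603, 'position': array([0.17848286, 0.55094352, 0.38539557]), 'orientation': array([0.10210407, 0.836561  , 0.5342603 , 0.06562307])}
carrier []
station [([0.4545, 0.3577, -0.0013], 0.73)]
stop_face []
hinge []
press_bar []
flap []
1.05 [-3.48472115e-05  8.42701355e-01  5.38381298e-01  5.57612519e-05] 0.025
```

View pics/side0.png

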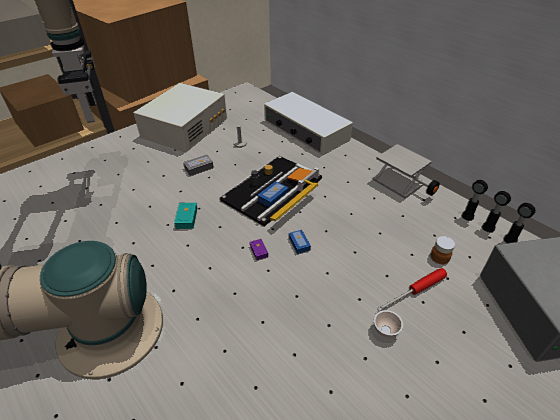

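View pics/top0.png

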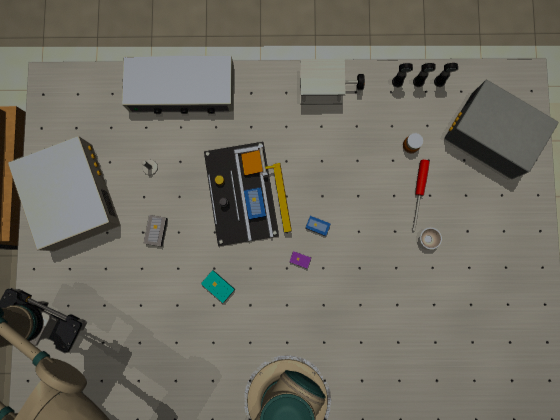

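View pics/wrist0.png

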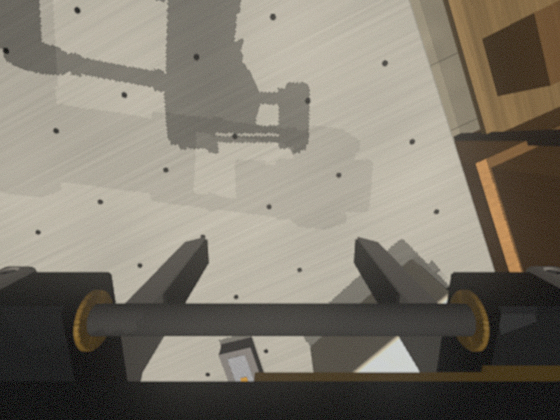

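The top picture shows the station around (245,195), with the larger blue carrier in the channel at (256,202). A smaller blue look-alike lies on the table at (318,226), a purple one at (300,260) and a turquoise one at (218,287). The yellow bar is at (283,200) and the orange flap at (252,162). Next I'll fit the station pose and check it from a closer hover.

```bash
cat > h.py <<'E'
from plant import r, gripper_to, inverse_kinematics, vision, models, telemetry
import numpy as np, cv2, json
from scipy.spatial.transform import Rotation as R
from scipy.optimize import least_squares
P={"station":(0,0,0),"stop_face":(75,0,12),"hinge":(40,-40,39),"flap":(0,-40,39),"press_bar":(-70,-76,40)}
def S2W(p,s):
    c,n=np.cos(s[2]),np.sin(s[2]); p=np.atleast_2d(np.asarray(p,float))/1000
    return np.c_[s[0]+c*p[:,0]-n*p[:,1], s[1]+n*p[:,0]+c*p[:,1], p[:,2]]
def W2S(w,s):
    c,n=np.cos(s[2]),np.sin(s[2]); d=np.asarray(w,float)-[s[0],s[1],0]
    return np.array([c*d[0]+n*d[1],-n*d[0]+c*d[1],d[2]])*1000
def Rq(q): return R.from_quat(np.r_[q[1:],q[0]])
def wq(Ro): q=Ro.as_quat(); return np.r_[q[3],q[:3]]
def proj(w,cal):
    pc=(np.asarray(w)-cal["position"])@Rq(cal["orientation"]).as_matrix()
    return np.c_[cal["fx"]*pc[:,0]/pc[:,2]+cal["cx"],cal["fy"]*pc[:,1]/pc[:,2]+cal["cy"]]
def toolrot(yaw,tilt=0):
    # tool x = station y, tool y = station x, z down; tilt>0: station +y finger lower
    c,n=np.cos(yaw),np.sin(yaw)
    M=np.array([[-n,c,0],[c,n,0],[0,0,-1.]]).T
    M=np.c_[[-n,c,0],[c,n,0],[0,0,-1.]]
    return wq(R.from_rotvec(np.array([c,n,0])*(-tilt))*R.from_matrix(M))
def fit(obs):
    f=lambda s:np.concatenate([(S2W(P[n],s)[0]-w)[:2]*1000 for n,w in obs])
    o=least_squares(f,[0.599,0.097,0.16],loss="soft_l1",x_scale=[.01,.01,.1]); return o.x,o.fun
def overlay(im,cal,s,name,extra=[]):
    im=np.ascontiguousarray(im[:,:,::-1])
    L=[[(-170,-50,12),(100,-50,12),(100,120,12),(-170,120,12),(-170,-50,12)],
       [(-170,-26,22),(85,-26,22)],[(-170,26,22),(85,26,22)],[(75,-26,28),(75,26,28)],
       [(-165,-86,40.5),(25,-86,40.5)]]+extra
    for l in L:
        q=proj(S2W(l,s),cal)
        for a,b in zip(q[:-1],q[1:]): cv2.line(im,tuple(int(v) for v in a.round()),tuple(int(v) for v in b.round()),(0,255,0),1)
    cv2.imwrite(name,im)
E
python3 - <<'E'
from h import *
obs=[]
def see(cam):
    vision.snapshot
for cam in ("side","top"):
    vision.snapshot(cam)
    for t in P:
        m=models.mark_of(t,cam)
        if m: obs.append((t,m[0]["at"]))
s,res=fit(obs); print(s,res.round(1))
w=S2W((-60,-25,0),s)[0]; w[2]=0.30
r.move_to(w,toolrot(s[2])); r.hold(0.2)
cal=vision.get_calibration("wrist"); im=vision.snapshot("wrist")
for t in P:
    m=models.mark_of(t,"wrist"); 
    if m: obs.append((t,m[0]["at"])); obs.append((t,m[0]["at"])); print(t,m[0]["score"],W2S(m[0]["at"],s).round(1))
print("carrier",[(round(d["score"],2),W2S(d["at"],s).round(1)) for d in models.mark_of("carrier","wrist")])
s2,res=fit(obs); print(s2,res.round(1))
json.dump(list(s2),open("s.json","w"))
overlay(im,cal,s2,"pics/w1.png"); print(telemetry.current_t(),telemetry.current_ee_pos(),cal["position"])
E
```

```text
[0.59873972 0.09772682 0.16734394] [-2.7  1.2  0.1 -1.1 -0.4 -3.8 -2.5 -1.1 -0.1  2.3 -0.7  0.   2.5  1.1
  2.9  1.7  2.2 -1.9]
station 0.89 [-1.   2.3  3.4]
stop_face 0.61 [74.1  0.2 10.5]
flap 0.59 [  2.  -39.5  39.6]
press_bar 0.92 [-70.3 -72.5  36.4]
carrier [(0.88, array([-278.6,  143.7,   -3.7])), (0.79, array([-245.7,  -95.7,   -0.4])), (0.77, array([-75.9,   4.9,  13.6])), (0.71, array([-163.7, -160.1,   -2.8])), (0.5, array([-55.5,  82.9,  11. ])), (0.5, array([  20.5, -457.9,    0.7]))]
[0.59859831 0.09872971 0.15949217] [-2.8  2.2  0.  -0.7 -0.8 -3.1 -2.9 -0.2 -0.9  3.8 -0.8  1.   2.4  1.5
  2.5  2.6  1.4 -0.4  1.2 -1.1  1.2 -1.1  0.8  0.3  0.8  0.3 -2.3  0.1
 -2.3  0.1  0.1 -1.9  0.1 -1.9]
4.1917 [0.54373519 0.0631568  0.29996415] [0.47498563 0.05214646 0.4548111 ]
```

View pics/w1.png

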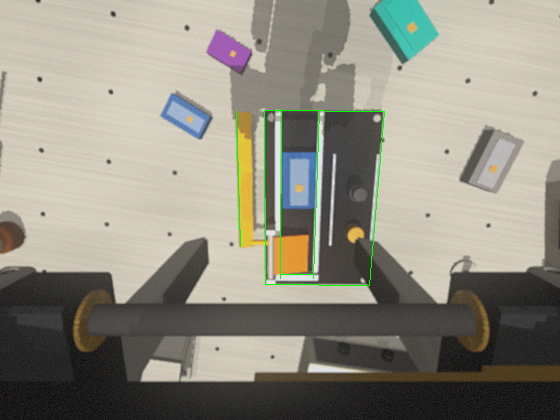

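The overlay matches the deck and rails to about 1 px. The carrier occupies rows 152–208 around column 298, and the bar's outer edge is at column 238. Next I'll compute the carrier's extent.

```bash
python3 - <<'E'
from h import *
s=json.load(open("s.json"))
cal=vision.get_calibration("wrist"); 
def back(u,v,z):
    d=Rq(cal["orientation"]).apply([(u-cal["cx"])/cal["fx"],(v-cal["cy"])/cal["fy"],1]); p=cal["position"]
    return W2S(p+d*((z/1000-p[2])/d[2]),s).round(1)
im=vision.snapshot("wrist")
m=models.regions_of("carrier","wrist")
for d in m:
    v,u=np.nonzero(d["pixels"]); print(d["score"],u.min(),u.max(),v.min(),v.max(),back(u.mean(),v.mean(),36))
print(back(298,152,36),back(298,208,36),back(282,180,36),back(316,180,36))
print("deck",back(265,111,12),back(383,111,12),back(265,284,12),"bar",back(237,111,42),back(252,111,42),back(252,246,42))
cv2.imwrite("pics/w2.png",cv2.resize(im[95:300,215:400,::-1],None,fx=3,fy=2.9,interpolation=cv2.INTER_CUBIC))
E
```

```text
0.94 370 437 0 63 [-268.5  126.7   36. ]
0.91 161 212 95 139 [-157.9 -154.9   36. ]
0.8 282 316 152 208 [-74.1  -1.1  36. ]
0.79 206 251 31 73 [-237.4  -94.7   36. ]
[-112.7   -3.    36. ] [-33.1  -1.3  36. ] [-73.6 -24.8  36. ] [-74.   23.4  36. ]
deck [-168.4  -49.7   12. ] [-169.7  117.8   12. ] [100.6 -51.1  12. ] bar [-165.5  -85.2   42. ] [-165.7  -65.4   42. ] [ 23.7 -68.3  42. ]
```

View pics/w2.png

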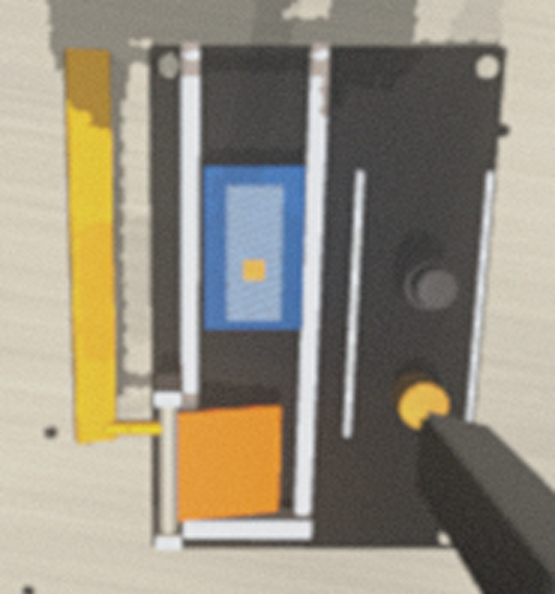

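```bash
cat >> h.py <<'E'
W=0.0625; TILT=0.10
def tcp_for(s,x,y,zb,w=W,tilt=TILT):
    q=toolrot(s[2],tilt); off=Rq(q).apply([-(w/2+0.00625),0,r.nose_length])
    return S2W((x,y,zb),s)[0]-off, q
def tips(s,w=None):
    w=telemetry.current_opening() if w is None else w
    p=telemetry.current_ee_pos(); A=Rq(telemetry.current_tool_rot())
    return [W2S(p+A.apply([g*(w/2+0.00625),0,r.nose_length]),s).round(1) for g in(-1,1)]
E
python3 - <<'E'
from h import *
s=json.load(open("s.json"))
gripper_to(W)
p,q=tcp_for(s,-131,-72,75); r.move_to(p,q); print(tips(s),telemetry.current_wrist_force())
p,q=tcp_for(s,-131,-72,50); r.move_l(p,vel=0.08); print(tips(s),telemetry.current_wrist_force().round(2))
im=vision.snapshot("wrist"); cv2.imwrite("pics/w3.png",im[:,:,::-1])
im=vision.snapshot("side"); cv2.imwrite("pics/s3.png",cv2.resize(im[120:270,180:380,::-1],None,fx=4,fy=4,interpolation=cv2.INTER_CUBIC))
print(telemetry.current_t())
E
```

```text
[array([-129. ,  -72.3,   76.1]), array([-129. ,    2.4,   68.6])] [-0.0432343   0.22279373  0.34846876]
[array([-130.3,  -72.1,   50.3]), array([-130.3,    2.4,   42.8])] [-0.44 -0.45  0.67]
6.4
```

View pics/w3.png

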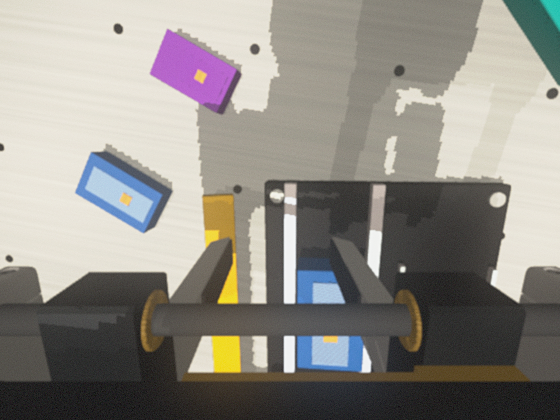

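View pics/s3.png

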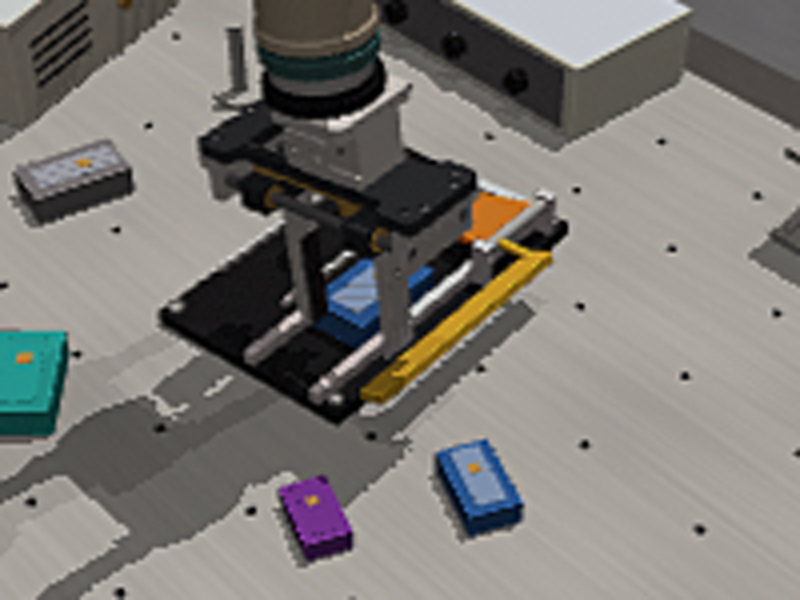

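The fingers are above the bar's near end (wrist view, left finger at (225,245)) and behind the carrier (right finger at (342,240), carrier rear at row 270). Now I'll press.

```bash
python3 - <<'E'
from h import *
s=json.load(open("s.json"))
for z in (42,36,31,26.5):
    p,q=tcp_for(s,-131,-72,z); g=r.move_l(p,vel=0.03,guard=20); r.hold(0.1)
    print(z,g,tips(s),telemetry.current_wrist_force().round(2))
r.hold(0.2)
im=vision.snapshot("wrist"); cv2.imwrite("pics/w4.png",im[:,:,::-1])
im=vision.snapshot("side"); cv2.imwrite("pics/s4.png",cv2.resize(im[120:270,180:380,::-1],None,fx=4,fy=4,interpolation=cv2.INTER_CUBIC))
print(telemetry.current_t())
E
```

```text
42 False [array([-131. ,  -72.1,   42. ]), array([-131. ,    2.7,   34.5])] [0.27 0.49 0.44]
36 False [array([-130.6,  -72. ,   36.2]), array([-130.6,    2.7,   28.7])] [-0.96  1.39  3.03]
31 False [array([-130.6,  -71.1,   31.2]), array([-130.5,    3.3,   23.9])] [-0.29  3.63  6.55]
26.5 False [array([-130.4,  -71.1,   27. ]), array([-130.3,    3.4,   19.7])] [-0.39  4.11  7.71]
8.4833
```

View pics/w4.png

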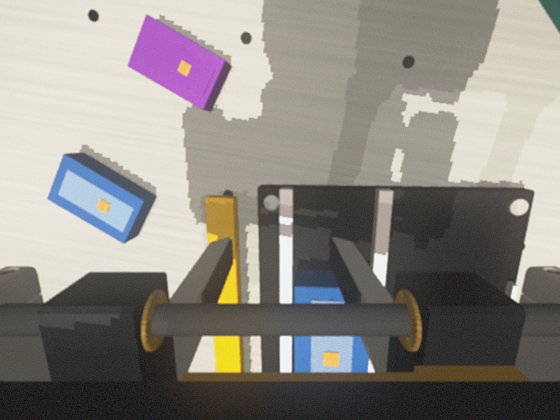

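View pics/s4.png

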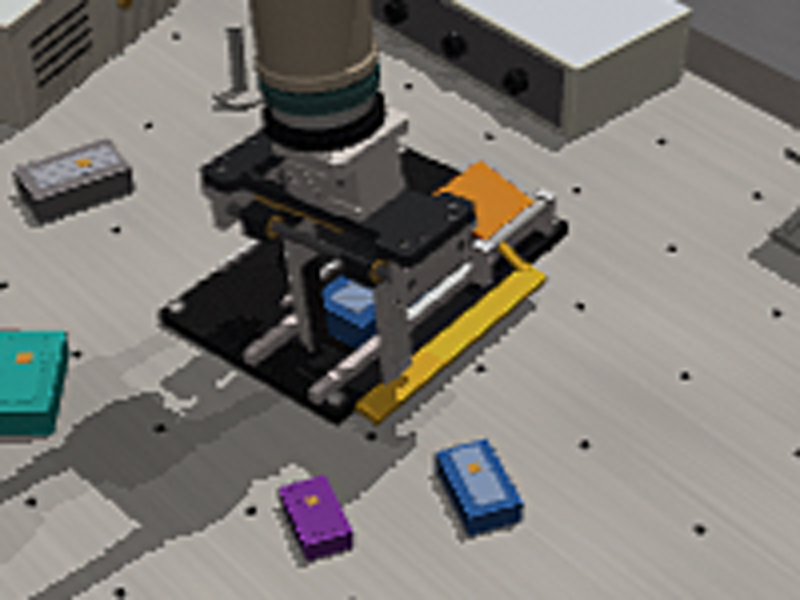

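The flap is well open: in the side crop the orange plate has swung up at (485,198). Now I'll push.

```bash
python3 - <<'E'
from h import *
s=json.load(open("s.json"))
for x,v,gd in ((-90,.04,10),(-50,.05,10),(-24,.04,10)):
    p,q=tcp_for(s,x,-72,26); g=r.move_l(p,vel=v,guard=gd)
    print(x,g,tips(s),telemetry.current_wrist_force().round(2))
    if g: break
r.hold(0.2)
im=vision.snapshot("side"); cv2.imwrite("pics/s5.png",cv2.resize(im[120:270,180:380,::-1],None,fx=4,fy=4,interpolation=cv2.INTER_CUBIC))
im=vision.snapshot("top"); cv2.imwrite("pics/t5.png",cv2.resize(im[130:260,190:340,::-1],None,fx=4.5,fy=4.5,interpolation=cv2.INTER_CUBIC))
print(telemetry.current_t(),telemetry.current_wrist_force().round(2))
E
```

```text
-90 False [array([-93.8, -72.7,  25.4]), array([-93.8,   2.1,  17.9])] [-4.21 -3.33  5.43]
-50 False [array([-49.9, -72.5,  26.1]), array([-49.9,   2.4,  18.6])] [-1.91 -3.13  3.46]
-24 False [array([-23.8, -71.9,  26.1]), array([-23.8,   2.8,  18.6])] [-3.13 -1.93  4.87]
11.7083 [-3.17 -1.74  5.03]
```

View pics/s5.png

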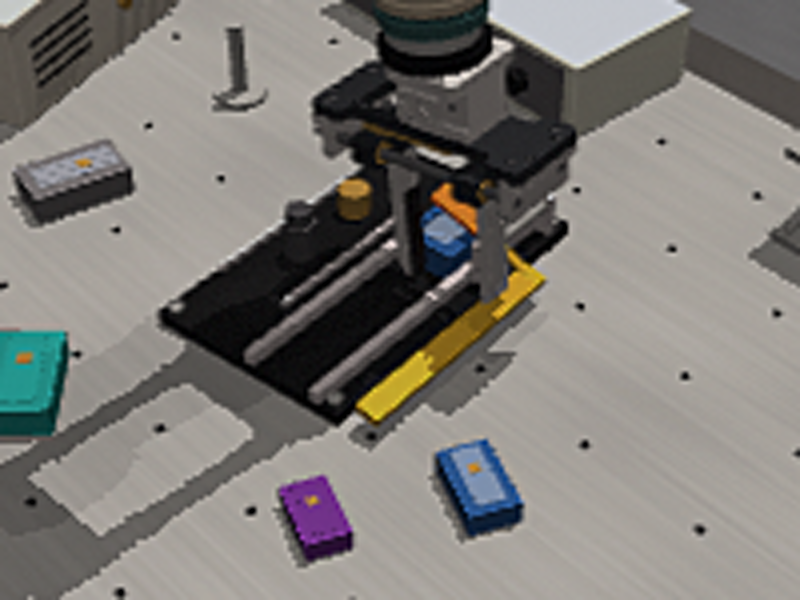

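View pics/t5.png

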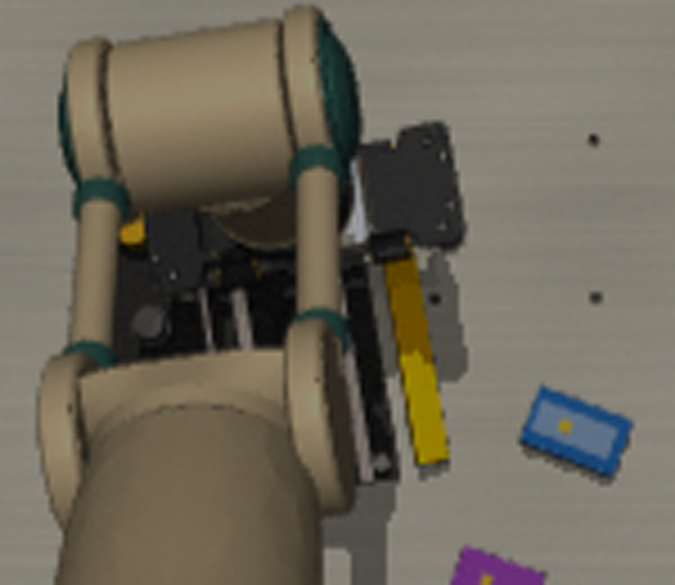

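The side crop shows the carrier at (447,238), sliding under the raised flap ahead of the finger. The final stretch is slow and guarded.

```bash
python3 - <<'E'
from h import *
s=json.load(open("s.json"))
p,q=tcp_for(s,-3,-72,26); g=r.move_l(p,vel=.02,guard=7)
print(g,tips(s),telemetry.current_wrist_force().round(2)); r.hold(0.3)
print(tips(s),telemetry.current_wrist_force().round(2))
im=vision.snapshot("side"); cv2.imwrite("pics/s6.png",cv2.resize(im[120:270,180:380,::-1],None,fx=4,fy=4,interpolation=cv2.INTER_CUBIC))
print(telemetry.current_t())
E
```

```text
True [array([-15.3, -72. ,  26.2]), array([-15.4,   2.4,  18.7])] [-1.07 -0.25  5.04]
[array([-15.3, -72.2,  26.4]), array([-15.4,   2.6,  18.9])] [0.32 0.26 5.54]
12.6917
```

View pics/s6.png

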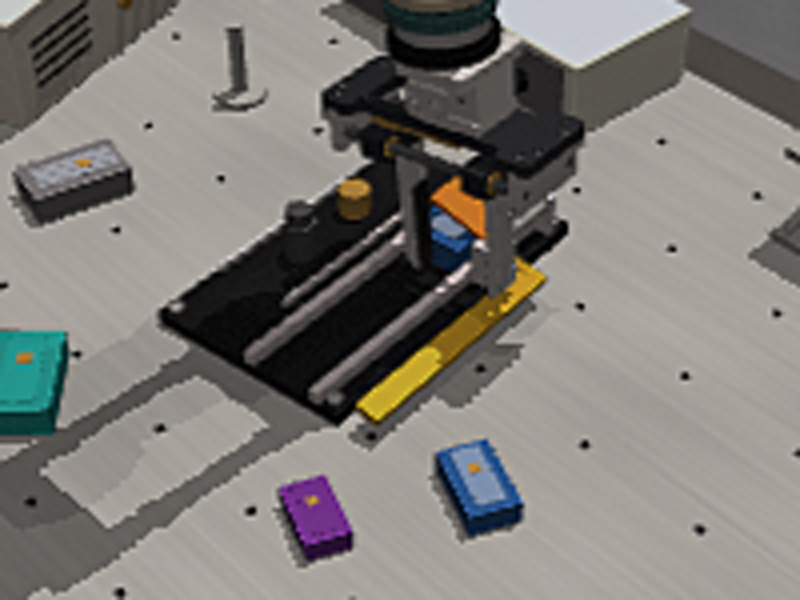

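Contact came at finger x ≈ -15, where I expected about -13. I'll press again with more force to confirm it's against the stop.

```bash
python3 - <<'E'
from h import *
s=json.load(open("s.json"))
for gd in (10,14):
    p,q=tcp_for(s,-3,-72,26); g=r.move_l(p,vel=.015,guard=gd)
    print(g,tips(s),telemetry.current_wrist_force().round(2)); r.hold(0.2)
    print(tips(s),telemetry.current_wrist_force().round(2))
cal=vision.get_calibration("wrist"); im=vision.snapshot("wrist"); cv2.imwrite("pics/w7.png",im[:,:,::-1])
im=vision.snapshot("side"); cv2.imwrite("pics/s7.png",cv2.resize(im[150:220,260:340,::-1],None,fx=8,fy=8,interpolation=cv2.INTER_CUBIC))
print(telemetry.current_t())
E
```

```text
True [array([-15.3, -72.2,  26.4]), array([-15.5,   2.5,  18.8])] [-0.89  0.46  6.48]
[array([-15.3, -72. ,  26.5]), array([-15.5,   2.3,  19. ])] [-0.27 -0.1   4.93]
True [array([-15.3, -72.3,  26.6]), array([-15.6,   2.4,  18.9])] [-0.52  0.32  6.04]
[array([-15.3, -72.3,  26.7]), array([-15.6,   2.3,  19. ])] [-0.79 -0.18  5.23]
14.2583
```

View pics/s7.png

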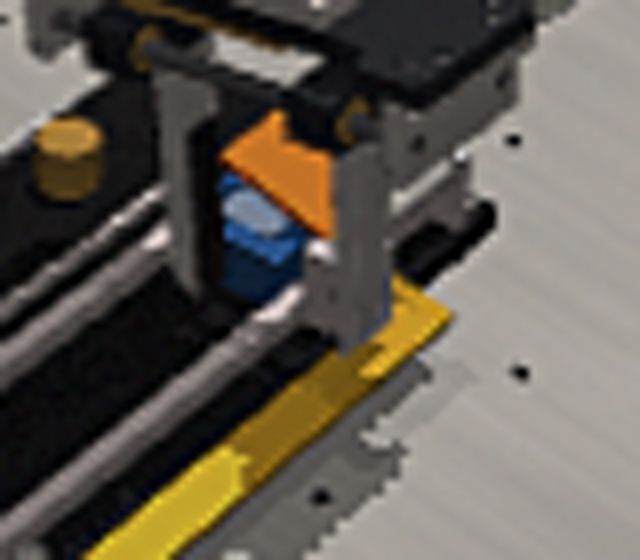

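Repeated pushes stop at the same place, so it's a hard stop. Before releasing the flap I'll back the finger off a little, with the bar still pressed, and check the carrier's rear face against the model.

```bash
python3 - <<'E'
from h import *
s=json.load(open("s.json"))
p,q=tcp_for(s,-55,-72,26); g=r.move_l(p,vel=.06)
print(tips(s),telemetry.current_wrist_force().round(2)); r.hold(0.15)
for cam,box in (("side",(150,220,250,340)),("wrist",None)):
    cal=vision.get_calibration(cam); im=vision.snapshot(cam)
    cv2.imwrite(f"pics/{cam}8raw.png",im[:,:,::-1])
    if cam=="side":
        a=im[150:220,260:340,::-1].copy(); k=8
        b=cv2.resize(a,None,fx=k,fy=k,interpolation=cv2.INTER_CUBIC)
        for L,col in (([(-5,-24,12),(-5,-24,36),(-5,24,36),(-5,24,12)],(0,255,0)),([(-170,-26,22),(85,-26,22)],(255,0,255)),([(-170,26,22),(85,26,22)],(255,0,255)),([(-170,-34,22),(-170,-26,22)],(255,0,255))):
            qv=(proj(S2W(L,s),cal)-[260,150]+.5)*k
            cv2.polylines(b,[qv.round().astype(int)],False,col,1)
        cv2.imwrite("pics/s8.png",b)
    print([(round(d["score"],2),W2S(d["at"],s).round(1)) for d in models.mark_of("carrier",cam)])
print(telemetry.current_t())
E
```

```text
[array([-49.9, -72. ,  27.9]), array([-50.2,   2.7,  20.1])] [ 1.38 -1.05  5.45]
[(0.82, array([-275.9,  134.6,    1. ])), (0.77, array([-2.426e+02, -9.860e+01, -1.000e-01])), (0.71, array([-160.5, -161.9,   -1.7])), (0.68, array([ 79.6, 276. ,   2.2])), (0.57, array([34.3, -4.7,  8.4]))]
[(0.73, array([34. ,  4.2, 13.5])), (0.66, array([-162. , -163.5,   -0.5])), (0.64, array([-67.1, -69.4,  16. ]))]
15.3833
```

View pics/s8.png

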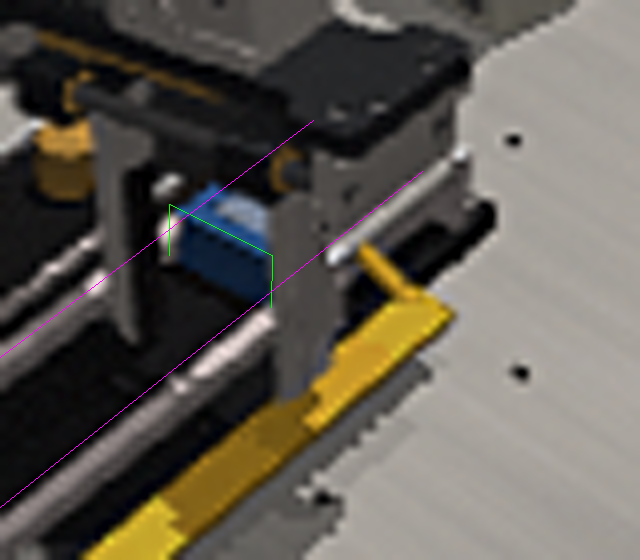

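View pics/wrist8raw.png

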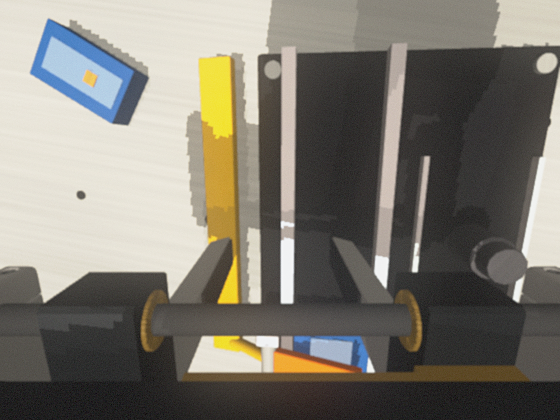

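```bash
python3 - <<'E'
from h import *
s=json.load(open("s.json"))
cal=vision.get_calibration("wrist"); im=cv2.imread("pics/wrist8raw.png")
k=5;x0,y0=180,270
b=cv2.resize(im[y0:380,x0:x0+200 if 0 else 400][:, :160+60],None,fx=3.6,fy=k,interpolation=cv2.INTER_CUBIC)
for L,col in (([(-5,-24,36),(-5,24,36)],(0,255,0)),([(-3,-47,46),(-3,-33,46)],(255,0,255)),([(5,-47,46),(5,-33,46)],(255,0,255)),([(-8,-24,36),(-8,24,36)],(0,0,255))):
    qv=(proj(S2W(L,s),cal)-[x0,y0]+.5)*[3.6,k]; cv2.polylines(b,[qv.round().astype(int)],False,col,1)
cv2.imwrite("pics/w8.png",b)
E
```

```text
(no output)
```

View pics/w8.png

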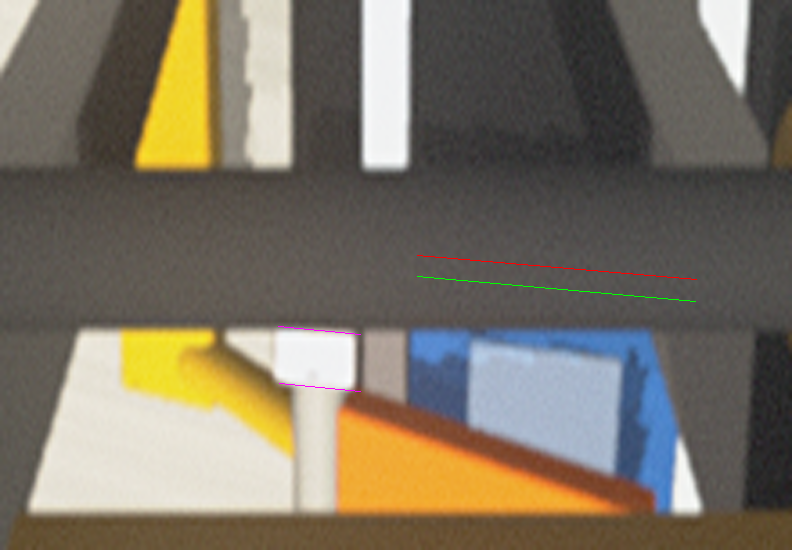

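```bash
python3 - <<'E'
from h import *
s=json.load(open("s.json"))
p,q=tcp_for(s,-67,-72,26); r.move_l(p,vel=.06); r.hold(0.15)
print(tips(s),telemetry.current_wrist_force().round(2))
cal=vision.get_calibration("wrist"); im=vision.snapshot("wrist")[:,:,::-1]
x0,y0=180,270;k=5
b=cv2.resize(np.ascontiguousarray(im[y0:380,x0:400]),None,fx=3.6,fy=k,interpolation=cv2.INTER_CUBIC)
for L,col in (([(-5,-24,36),(-5,24,36)],(0,255,0)),([(-3,-47,46),(-3,-33,46)],(255,0,255)),([(-8,-24,36),(-8,24,36)],(0,0,255))):
    qv=(proj(S2W(L,s),cal)-[x0,y0]+.5)*[3.6,k]; cv2.polylines(b,[qv.round().astype(int)],False,col,1)
cv2.imwrite("pics/w9.png",b); print(telemetry.current_t())
E
```

```text
[array([-62.3, -72.1,  27.7]), array([-62.6,   2.8,  19.9])] [ 1.81 -0.17  5.89]
15.9333
```

View pics/w9.png

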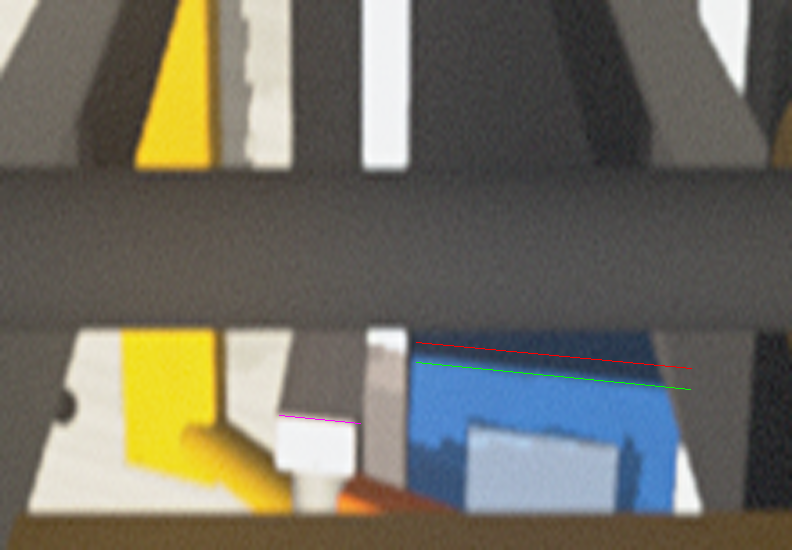

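```bash
python3 - <<'E'
from h import *
s=json.load(open("s.json"))
cal=vision.get_calibration("wrist")
def back(u,v,z):
    d=Rq(cal["orientation"]).apply([(u-cal["cx"])/cal["fx"],(v-cal["cy"])/cal["fy"],1]); p=cal["position"]
    return W2S(p+d*((z/1000-p[2])/d[2]),s).round(1)
f=lambda a,b,z: back(180+a/3.6-.5,270+b/5-.5,z)
print("arm",f(190,427,25),f(210,455,25),f(250,455,30),f(285,480,35))
print("bar end",f(130,465,21),f(215,485,24)); print("lug",f(280,418,46),f(355,424,46))
print("rear",f(420,357,36),f(655,384,36)); print("glass",f(470,427,36))
E
```

```text
arm [ 17. -69.  25.] [ 21.3 -65.1  25. ] [ 16.4 -55.9  30. ] [ 15.6 -48.1  35. ]
bar end [ 27.8 -83.   21. ] [ 27.1 -64.5  24. ]
lug [ -2.6 -46.8  46. ] [ -2.9 -33.8  46. ]
rear [ -5.9 -23.2  36. ] [-5.3 18.  36. ]
glass [  3.7 -14.1  36. ]
```

The measured rear face is at x ≈ -5.6 (nominal -5) and the lug edge reads -2.8 (nominal -3). The bar's arm is well clear of the finger at x ≈ 17, so the stop I felt was the carrier against the end stop. Now I'll lift straight up slowly so the flap closes.

```bash
python3 - <<'E'
from h import *
s=json.load(open("s.json"))
p,q=tcp_for(s,-67,-72,52); r.move_l(p,vel=.03); print(tips(s),telemetry.current_wrist_force().round(2))
p,q=tcp_for(s,-67,-72,160); r.move_l(p,vel=.12)
w=S2W((-230,-20,0),s)[0]; w[2]=0.30
r.move_to(w,toolrot(s[2])); r.hold(0.3)
print(telemetry.current_ee_pos(),telemetry.current_wrist_force().round(2))
for cam in ("side","top","wrist"):
    cal=vision.get_calibration(cam); im=vision.snapshot(cam)
    overlay(im,cal,s,f"pics/{cam}10.png",[[(-5,-24,36),(-5,24,36)]] if cam=="wrist" else [])
    c=im[120:270,180:380] if cam=="side" else im[125:265,190:360]
    if cam!="wrist": cv2.imwrite(f"pics/{cam}10z.png",cv2.resize(np.ascontiguousarray(c[:,:,::-1]),None,fx=4,fy=4,interpolation=cv2.INTER_CUBIC))
    for t in ("carrier","press_bar","flap","lens_tube","filter_puck"): print(cam,t,[(round(d["score"],2),W2S(d["at"],s).round(1).tolist()) for d in models.mark_of(t,cam)])
print(telemetry.current_t())
E
```

```text
[array([-67.9, -72. ,  51.9]), array([-68.3,   2.5,  44.2])] [-0.09  0.95  0.04]
[0.37522386 0.04254827 0.2990577 ] [-0.64 -0.36  1.03]
side carrier [(0.79, [-159.8, -161.6, -1.0]), (0.7, [-243.7, -100.0, 2.2]), (0.66, [-280.8, 132.2, 2.7]), (0.51, [-68.6, -81.6, 30.6]), (0.43, [32.6, -5.1, 9.5])]
side press_bar [(0.76, [-68.1, -80.4, 30.9])]
side flap []
side lens_tube [(0.42, [-59.0, 86.5, 10.2]), (0.22, [75.7, 0.5, 11.3])]
side filter_puck [(0.39, [10.7, 83.8, 11.2])]
top carrier [(0.7, [36.3, 0.2, 11.5]), (0.7, [-160.5, -162.1, 1.2]), (0.6, [-278.8, 138.4, -2.5])]
top press_bar [(0.66, [-71.8, -77.0, 29.7]), (0.2, [72.0, -2.7, 12.0])]
top flap [(0.84, [-0.2, -41.9, 38.3])]
top lens_tube [(0.51, [-61.2, 82.9, 11.6]), (0.48, [1.7, -41.0, 38.2])]
top filter_puck [(0.54, [9.4, 86.0, 18.1])]
wrist carrier [(0.82, [-163.3, -162.8, -1.9]), (0.81, [-245.9, -95.4, -1.8]), (0.67, [-274.7, 140.3, -3.3]), (0.5, [33.3, 1.1, 15.3]), (0.29, [-66.1, -75.5, 26.9])]
wrist press_bar [(0.62, [-68.6, -73.1, 30.3])]
wrist flap [(0.84, [2.3, -39.3, 42.0]), (0.15, [-122.4, -452.0, -2.4])]
wrist lens_tube [(0.62, [-56.7, 81.2, 9.1])]
wrist filter_puck [(0.49, [9.1, 84.2, 7.1])]
20.025
```

View pics/side10z.png

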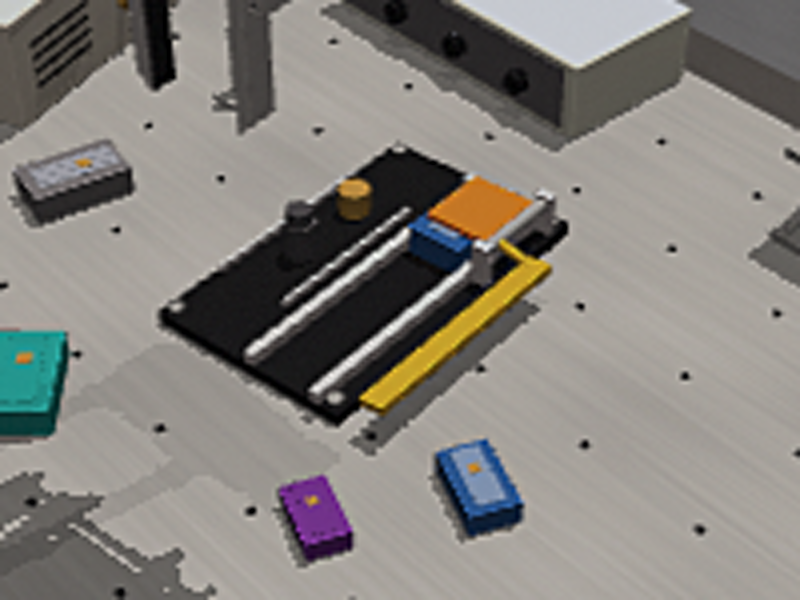

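View pics/top10z.png

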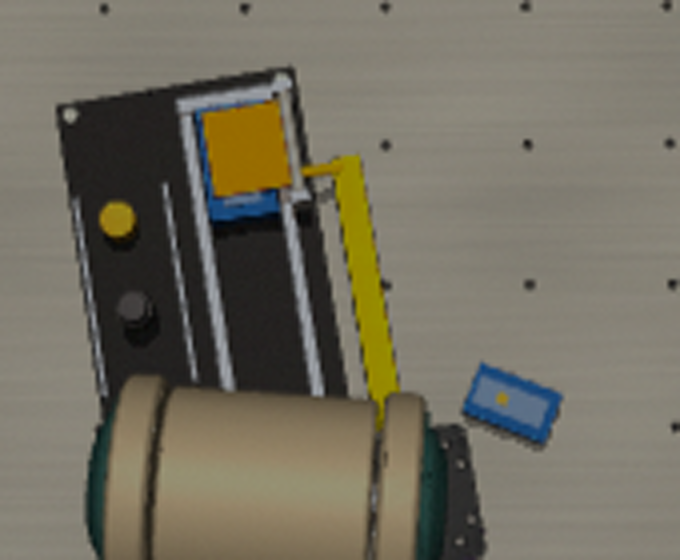

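View pics/wrist10.png

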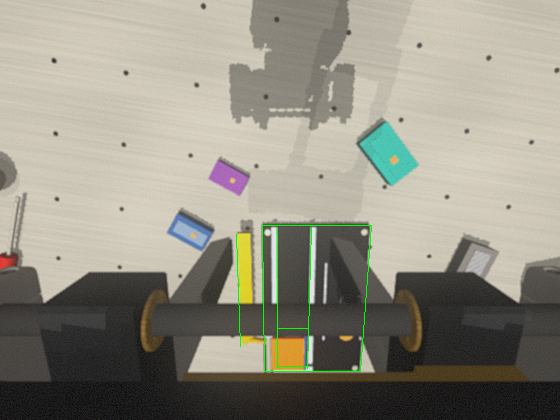

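The flap lies level on the carrier (side crop (480,210), bar height about 30 mm). In the top crop the carrier's front meets the end stop at about (205,110). The tube, puck and look-alikes haven't moved, and the robot is clear, so I'm handing in.

```bash
python3 - <<'E'
from h import *
print(r.sign_off(), telemetry.current_t())
E
```

```text
the job is handed in; nothing more can be done
the job is handed in; nothing more can be done
```

The blue carrier is in the station against the end stop, with the flap closed onto it, and I handed the job in at about 20 s of the 45 s. One fingertip pressed the yellow bar down at 5–8 N and kept the flap open. The other finger pushed the carrier along the channel until it stopped. I drew the finger back with the bar still pressed, checked the carrier, then lifted slowly so the flap closed.

**Carrier position:** Two further, harder pushes stopped at the same spot. With the flap still open, the carrier's rear face measured x ≈ -5.6 mm (nominal -5). After the flap closed, the networks put the carrier's origin at x 33–36 mm (nominal 35).

**Flap:** The plate lies level on the carrier, and the bar sits at about z 30 mm, as expected for a level flap.

**Bystanders and robot:** The lens tube, filter puck and look-alikes near the station look unmoved. I didn't separately recheck the jar, driver, post or cup, but the arm never went near them. The robot is clear of everything, and wrist force readings stayed under 10 N apart from brief contact peaks at the stop, where the force guards were set at 7–14 N.

**Disagreements:** The finger stopped about 2 mm earlier than I computed (x ≈ -15.3 mm instead of -13). The fingertip may be wider than the 16 mm pad, or my station fit may be off; I did not settle which. The side-camera overlay was also about 1 px off.

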